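# Set out the bud vases on the locking display board

### The arm

A 6-joint arm with a two-finger parallel gripper is mounted at the origin on the work surface. World frame = base frame: x ahead of the robot, y to its left, z up, the work surface at z = 0. Lengths are in m, angles in rad, forces in N, time in s.
With the tool pointing down it reaches from about 0.25 to 0.85 m from the base axis. Payload 12.5 kg.
Tool frame: the origin (TCP) lies midway between the tips of the shut fingers; the grasp point (between the pads) lies 19 mm behind it; x points along the fingers, y is the direction in which the jaws open and shut, and the axes are right-handed (so a half turn about x gives the same grasp; the last joint's range is limited). The gripper opens to 93 mm and grips with 3 to 60 N. Pads are 15 mm wide; open, the fingers measure 128 mm over their backs; the gripper's body (75 mm by 188 mm) begins 65 mm behind the grasp point.
Start: joints at [-1.331, 0.351, 1.652, -0, 1.139, -0.085], TCP at [0.176, -0.521, 0.183] pointing down, gripper open.
Joint ranges: [-2.75, 2.75], [-0.79, 2.1], [0.01, 2.65], [-1.57, 4.71], [0.07, 3.14], [-2.87, 2.87]. Speed limits (rad/s): [2.22, 2.22, 2.79, 3.14, 3.14, 3.14].

### API

Orientations are given as a 3x3 rotation matrix whose columns are the frame's x, y, z axes.
In Python, from bench import * gives the robot as it stands. Calls block until the motion is done:
- move_ptp(position, orientation): joint-space move of the TCP to a pose.
- movel(position, rotation=None, max_speed=0.15, until_force=None): straight line of the TCP; rotation=None keeps the orientation; max_speed is the mean speed in m/s. With until_force (N) it stops when the force on the tool has changed by that much, and returns True; else False.
- set_joints(angles): joint-space move.
- set_gripper(opening, effort=None): finger opening in m; effort is the grip in N (None keeps the last); returns when the fingers have stopped.
- dwell(seconds).
- ik(position, orientation): joint angles nearest the present ones, or None.
- get_state(): the state.
- get_image(name): name is "side" or "top"; returns the picture (400x640x3 uint8, blue, green, red); there is no depth.
- calibration(name): a dict with "fovy" (degrees; the focal length in pixels is half the picture's height over the tangent of half this angle, whatever the lens; pixels are square), "cx", "cy" (the principal point, pixels), "cam_to_world" (4x4, takes a point from camera to world coordinates). Camera axes: x right, y down, z forward; pixel columns grow to the right and rows downward; lengths in m; the calibration is good to about 2 mm. A picture is of the moment at which its call begins. calibration takes no time and is no camera call.
A pose or a line that the arm cannot do raises IKError and nothing moves.
- job_done(): hands the job in, once; it reports no verdict.
Trained networks look in the newest picture that a camera, given by its name, has taken for a name from the list of things; names that differ only in an ending like _2 or _b are one class to them, and where a whole thing is asked for, a point or a joint stands for the part that bears it (a point fixed in the world has none). Each returns a list of dicts, best first, with "p" (0 to 1); they miss things now and then, are a little off and sometimes report something else, mostly with a low value. They report only what shows in the picture. A call takes as long as a camera call.
- find_in(camera, thing): "centre" ([column, row] in pixels, amid what is visible of it).
- trace(camera, thing): "pixels" (400x640 bool, what is visible of it) and "centre" ([column, row] in pixels, amid what is visible of it).
The state is a dict: "time_s": time; "joint_pos": joint angles; "qd": joint speeds; "effort": joint torques, N m; "tool_pos": TCP position; "eef_rot": TCP orientation; "contact_force": force on the tool from outside, world axes, zero at the start; "moment": the same for the moment, N m; "finger_gap": finger opening in m.
Only numpy, scipy, OpenCV 4.12 (cv2) and the standard library are available. Lean on these libraries where they do the work, as an engineer would, in place of code of your own. Each camera call takes 0.05 s, during which the arm holds its last target. There are 200 camera calls.

### The job

Lock the display board first: swing its lock handle up over the cam and on until it drops into the notch. Then clear the small tumblers that customers left in the board's dishes into the returns tray, and set every amber bud vase upright in a dish of its own, settled home and centred; put no vase on the board while it is unlocked, and leave the other wares on the table where they are.

Things in the scene. Friction and masses are not known exactly. Their poses are not given: they have to be found in the camera images.
- board: the fixed display board: a light wood slab 220 x 210 x 18 mm carrying four white ceramic stands with dished (conical) tops, two by two at (+-50, +-50) mm. Origin: centre of its underside, on the table; x and y along its 220 and 210 mm sides, z up. The lock plate with the lock handle is on its -y side.
- dish1 (a point): centre of the dish's mouth, in its rim plane, of the stand at (-50, 50) mm on the board, 60 mm above the table. Dish: radius 32 mm inside and 38 mm outside at the rim, cone wall at about 60 degrees, 26 mm deep. The foot of a seated vase rests about 16 mm below this point (on the cone); a tumbler's foot about 23 mm below.
- dish2 (a point): centre of the dish's mouth, in its rim plane, of the stand at (-50, -50) mm on the board, 60 mm above the table. Dish: radius 32 mm inside and 38 mm outside at the rim, cone wall at about 60 degrees, 26 mm deep. The foot of a seated vase rests about 16 mm below this point (on the cone); a tumbler's foot about 23 mm below.
- dish3 (a point): centre of the dish's mouth, in its rim plane, of the stand at (50, 50) mm on the board, 60 mm above the table. Dish: radius 32 mm inside and 38 mm outside at the rim, cone wall at about 60 degrees, 26 mm deep. The foot of a seated vase rests about 16 mm below this point (on the cone); a tumbler's foot about 23 mm below.
- dish4 (a point): centre of the dish's mouth, in its rim plane, of the stand at (50, -50) mm on the board, 60 mm above the table. Dish: radius 32 mm inside and 38 mm outside at the rim, cone wall at about 60 degrees, 26 mm deep. The foot of a seated vase rests about 16 mm below this point (on the cone); a tumbler's foot about 23 mm below.
- vase1: amber glass bud vase, 90 mm tall, 0.25 kg, weighty thick foot, on the table at the start, or absent (None). Origin: centre of its foot, z up its axis. Flat foot of 22 mm radius, convex base of radius 27.5 mm at 7.5 mm and 32 mm at 30 mm height, shoulder in to 15 mm radius at 58 mm, straight neck (to grip) of 13 mm radius from 64 to 87 mm, lip of 15 mm radius on top.
- tumbler1: a small straight tumbler of amber glass, 38 mm in diameter and 60 mm tall, 0.09 kg; stands in the dish of dish1 at the start, its upper 37 mm above the rim (may be absent: then None). Origin: centre of its underside, z up its axis.
- vase2: amber glass bud vase, 90 mm tall, 0.25 kg, weighty thick foot, on the table at the start, or absent (None). Origin: centre of its foot, z up its axis. Flat foot of 22 mm radius, convex base of radius 27.5 mm at 7.5 mm and 32 mm at 30 mm height, shoulder in to 15 mm radius at 58 mm, straight neck (to grip) of 13 mm radius from 64 to 87 mm, lip of 15 mm radius on top.
- tumbler2: a small straight tumbler of amber glass, 38 mm in diameter and 60 mm tall, 0.09 kg; stands in the dish of dish2 at the start, its upper 37 mm above the rim (may be absent: then None). Origin: centre of its underside, z up its axis.
- vase3: amber glass bud vase, 90 mm tall, 0.25 kg, weighty thick foot, on the table at the start, or absent (None). Origin: centre of its foot, z up its axis. Flat foot of 22 mm radius, convex base of radius 27.5 mm at 7.5 mm and 32 mm at 30 mm height, shoulder in to 15 mm radius at 58 mm, straight neck (to grip) of 13 mm radius from 64 to 87 mm, lip of 15 mm radius on top.
- tumbler3: a small straight tumbler of amber glass, 38 mm in diameter and 60 mm tall, 0.09 kg; stands in the dish of dish3 at the start, its upper 37 mm above the rim (may be absent: then None). Origin: centre of its underside, z up its axis.
- vase4: amber glass bud vase, 90 mm tall, 0.25 kg, weighty thick foot, on the table at the start, or absent (None). Origin: centre of its foot, z up its axis. Flat foot of 22 mm radius, convex base of radius 27.5 mm at 7.5 mm and 32 mm at 30 mm height, shoulder in to 15 mm radius at 58 mm, straight neck (to grip) of 13 mm radius from 64 to 87 mm, lip of 15 mm radius on top.
- tumbler4: a small straight tumbler of amber glass, 38 mm in diameter and 60 mm tall, 0.09 kg; stands in the dish of dish4 at the start, its upper 37 mm above the rim (may be absent: then None). Origin: centre of its underside, z up its axis.
- tray: the loose returns tray: light wood open box 120 x 180 mm, 30 mm high, walls and floor 5 mm, 0.6 kg, to the robot's left. Origin: centre of its underside; x along its 120 mm side, y along its 180 mm side.
- latch (a joint): angle of the lock handle about its upright pivot, rad: 0 = open, pointing out along the board's -y; grows anticlockwise seen from above; 1.5 = locked, at its stop, along the board's +x. It rides on a sprung cam: turning lifts it 10 mm by 1.1 rad, then it drops into the notch, fully down by 1.4 rad. The climb takes up to 6 N at the knob; short of the top it stays or slides back.
- latch_lift (a joint): height of the lock handle on its cam, m: 0 when open, +0.010 on top of the cam, -0.003 when down in the notch.
- knob (a point): centre of the top of the upright black knob at the end of the lock handle. The knob is 16 mm in diameter, stands 42 mm above the handle's bar, its top about 88 mm above the table when the handle is open; 75 mm from the pivot.
- pivot (a point): the lock handle's pivot axis (vertical), at table level, at (-30, -150) mm on the board.
- carafe: bystander: clear glass bottle, 68 mm across, 150 mm tall. Origin: centre of its underside.
- spice_jar: bystander: clear jar with a cork lid, 48 mm across, 70 mm tall. Origin: centre of its underside.
- cork_jar: bystander: green glass jar with a cork lid, 52 mm across, 65 mm tall. Origin: centre of its underside.
- paperweight: bystander: domed green glass paperweight, 58 mm across, 31 mm high. Origin: centre of its underside.
- saucers: bystander: stack of white saucers, 110 mm across, 22 mm high. Origin: centre of its underside.
- card_block: bystander: small wooden card holder block, 30 x 60 x 20 mm. Origin: centre of its underside.

How it is judged:
On the way:
1. the lock handle has gone over the cam and lies down in its notch (value of joint latch above 1.3 rad and value of joint latch_lift below 0 m), for 0.2 s.
At the end, for the whole second after the job is handed in: The lock handle is down in its notch (past 1.30 rad, lower than it began); every vase present stands still in a dish, centred within 4 mm, foot 11 to 22 mm below the rim, tilted under 0.1 rad; every tumbler present is at rest in the returns tray, which is level (all of step 1 and ((horizontal distance between vase1 and dish1 below 0.004 m and z of vase1 in the frame of dish1 between -0.022 and -0.011 m) or (horizontal distance between vase1 and dish2 below 0.004 m and z of vase1 in the frame of dish2 between -0.022 and -0.011 m) or (horizontal distance between vase1 and dish3 below 0.004 m and z of vase1 in the frame of dish3 between -0.022 and -0.011 m) or (horizontal distance between vase1 and dish4 below 0.004 m and z of vase1 in the frame of dish4 between -0.022 and -0.011 m)) and angle between each of vase1, vase2, vase3, vase4, tray's own z axis and vertical below 0.1 rad and linear speed of each of vase1, vase2, vase3, vase4, tumbler1, tumbler2, tumbler3, tumbler4 below 0.02 m/s and ((horizontal distance between vase2 and dish1 below 0.004 m and z of vase2 in the frame of dish1 between -0.022 and -0.011 m) or (horizontal distance between vase2 and dish2 below 0.004 m and z of vase2 in the frame of dish2 between -0.022 and -0.011 m) or (horizontal distance between vase2 and dish3 below 0.004 m and z of vase2 in the frame of dish3 between -0.022 and -0.011 m) or (horizontal distance between vase2 and dish4 below 0.004 m and z of vase2 in the frame of dish4 between -0.022 and -0.011 m)) and ((horizontal distance between vase3 and dish1 below 0.004 m and z of vase3 in the frame of dish1 between -0.022 and -0.011 m) or (horizontal distance between vase3 and dish2 below 0.004 m and z of vase3 in the frame of dish2 between -0.022 and -0.011 m) or (horizontal distance between vase3 and dish3 below 0.004 m and z of vase3 in the frame of dish3 between -0.022 and -0.011 m) or (horizontal distance between vase3 and dish4 below 0.004 m and z of vase3 in the frame of dish4 between -0.022 and -0.011 m)) and ((horizontal distance between vase4 and dish1 below 0.004 m and z of vase4 in the frame of dish1 between -0.022 and -0.011 m) or (horizontal distance between vase4 and dish2 below 0.004 m and z of vase4 in the frame of dish2 between -0.022 and -0.011 m) or (horizontal distance between vase4 and dish3 below 0.004 m and z of vase4 in the frame of dish3 between -0.022 and -0.011 m) or (horizontal distance between vase4 and dish4 below 0.004 m and z of vase4 in the frame of dish4 between -0.022 and -0.011 m)) and x of tumbler1 in the frame of tray between -0.06 and 0.06 m and y of tumbler1 in the frame of tray between -0.09 and 0.09 m and z of tumbler1 in the frame of tray between 0 and 0.03 m and x of tumbler2 in the frame of tray between -0.06 and 0.06 m and y of tumbler2 in the frame of tray between -0.09 and 0.09 m and z of tumbler2 in the frame of tray between 0 and 0.03 m and x of tumbler3 in the frame of tray between -0.06 and 0.06 m and y of tumbler3 in the frame of tray between -0.09 and 0.09 m and z of tumbler3 in the frame of tray between 0 and 0.03 m and x of tumbler4 in the frame of tray between -0.06 and 0.06 m and y of tumbler4 in the frame of tray between -0.09 and 0.09 m and z of tumbler4 in the frame of tray between 0 and 0.03 m); the robot touches nothing.
It fails at once if a vase rests on the board while the board is unlocked (value of joint latch below 1.2 rad and contact force between any of vase1, vase2, vase3, vase4 and board above 0.5 N).
It fails at once if another ware on the table is pushed aside by more than 4 cm or knocked over (distance of any of carafe, spice_jar, cork_jar, paperweight, saucers, card_block from where it was at the start of the episode above 0.04 m or angle between any of carafe, spice_jar, cork_jar, paperweight, saucers, card_block's own z axis and vertical above 0.6 rad).
Of tumbler1, tumbler2, tumbler3, tumbler4 only 2 to 3 are there at a start; the rules pass over those that are not, and their reading is None.
Of vase1, vase2, vase3, vase4 only 3 to 4 are there at a start; the rules pass over those that are not, and their reading is None.
At some moment in a run one of vase1, vase2, vase3, vase4, tray may be knocked a few centimetres aside while the robot is not near it.
Once in a run the grip may slacken for a moment while it holds something.
It also fails if it takes over 210 s, if anything falls off the work surface, if the arm or the gripper's body presses on something with over 40 N, if the wrist force passes 120 N, or if a joint passes its speed limit or range.

## Working session

There is one attempt and no reset: what is moved stays moved. The work goes in short steps, each a Python script; the robot and the scene stay as the last script left them, time stands still between calls to the robot, and variables do not carry over. Pictures are saved under pics/ and viewed, about 12 in all and at most 16, crops included, and the job is handed in when it is done.

```bash
ls; mkdir -p pics
python3 - <<'E'
from bench import *
import cv2,numpy as np
for n in("top","side"):
    im=get_image(n);cv2.imwrite(f"pics/{n}0.png",im)
    c=calibration(n);print(n,c["fovy"],c["cx"],c["cy"]);print(np.round(c["cam_to_world"],3), [k for k in c])
    for t in["vase1","tumbler1","tray","board","dish1","knob","pivot","carafe","spice_jar","cork_jar","paperweight","saucers","card_block"]:
        print(t,[(np.round(d["centre"]).tolist(),round(d["p"],2)) for d in find_in(n,t)])
s=get_state();print(s["time_s"],np.round(s["eef_rot"],2))
E
```

```text
pics
top 51.15589753866891 321.1139794006736 199.4122630696458
[[ 2.400e-02 -9.890e-01  1.450e-01  4.160e-01]
 [-1.000e+00 -2.300e-02  3.000e-03 -3.000e-03]
 [ 1.000e-03 -1.450e-01 -9.890e-01  1.125e+00]
 [ 0.000e+00  0.000e+00  0.000e+00  1.000e+00]] ['fovy', 'cx', 'cy', 'cam_to_world']
vase1 [([452.0, 231.0], 0.9), ([418.0, 253.0], 0.79), ([429.0, 202.0], 0.77), ([469.0, 195.0], 0.61), ([296.0, 193.0], 0.55)]
tumbler1 [([263.0, 207.0], 0.72), ([305.0, 213.0], 0.62), ([410.0, 162.0], 0.28)]
tray [([180.0, 228.0], 0.81), ([426.0, 204.0], 0.53)]
board [([185.0, 229.0], 0.73)]
dish1 [([297.0, 194.0], 0.58), ([357.0, 211.0], 0.23)]
knob [([358.0, 206.0], 0.56)]
pivot [([292.0, 194.0], 0.63)]
carafe [([361.0, 128.0], 0.62)]
spice_jar [([461.0, 285.0], 0.78)]
cork_jar [([243.0, 274.0], 0.69)]
paperweight [([413.0, 161.0], 0.71), ([296.0, 191.0], 0.61), ([460.0, 284.0], 0.59)]
saucers [([187.0, 144.0], 0.78), ([296.0, 193.0], 0.52)]
card_block [([364.0, 270.0], 0.5)]
side 44.475629438728554 321.35892366439595 195.03168435394713
[[ 0.992 -0.097  0.082  0.466]
 [-0.127 -0.729  0.672 -0.815]
 [-0.006 -0.677 -0.736  0.947]
 [ 0.     0.     0.     1.   ]] ['fovy', 'cx', 'cy', 'cam_to_world']
vase1 [([281.0, 296.0], 0.9), ([314.0, 334.0], 0.8), ([364.0, 349.0], 0.64), ([335.0, 300.0], 0.6)]
tumbler1 [([307.0, 178.0], 0.8), ([308.0, 151.0], 0.58)]
tray [([282.0, 117.0], 0.56), ([331.0, 193.0], 0.34)]
board [([329.0, 194.0], 0.83)]
dish1 [([332.0, 193.0], 0.96)]
knob [([322.0, 229.0], 0.59)]
pivot [([333.0, 193.0], 0.95), ([361.0, 348.0], 0.6), ([410.0, 216.0], 0.44)]
carafe [([411.0, 218.0], 0.96)]
spice_jar [([243.0, 347.0], 0.69)]
cork_jar [([246.0, 154.0], 0.94)]
paperweight [([387.0, 282.0], 0.7)]
saucers [([354.0, 109.0], 0.57)]
card_block [([322.0, 228.0], 0.63), ([258.0, 254.0], 0.61)]
1.4 [[-0.    0.32 -0.95]
 [ 0.   -0.95 -0.32]
 [-1.   -0.    0.  ]]
```

View pics/top0.png

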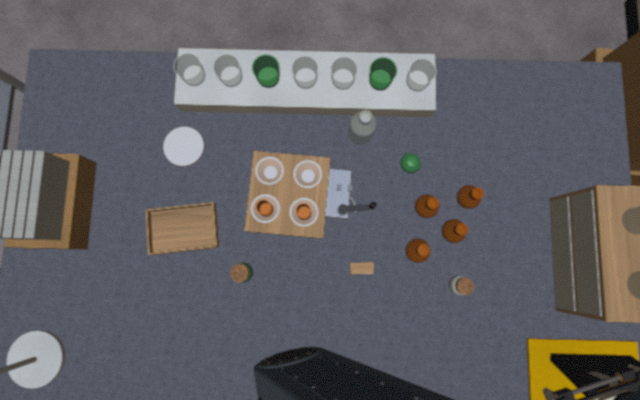

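View pics/side0.png

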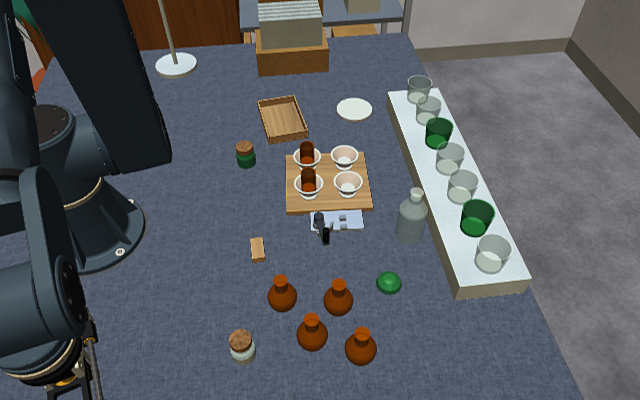

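The top view shows 4 vases around (418–470, 195–250), two tumblers in the near dishes at (265,208) and (304,212), the tray at (181,228) and the lock handle pointing right to its knob at (373,205). The side view agrees with this. I'll fit silhouettes next and look at crops of the board.

```bash
cat > h.py <<'E'
from bench import *
import cv2,numpy as np
from scipy.optimize import minimize,least_squares
def cam(n):
    c=calibration(n);f=200/np.tan(np.radians(c["fovy"])/2);return f,c["cx"],c["cy"],np.array(c["cam_to_world"])
def proj(n,P):
    f,cx,cy,T=cam(n);q=(np.atleast_2d(P)-T[:3,3])@T[:3,:3]
    return np.c_[cx+f*q[:,0]/q[:,2],cy+f*q[:,1]/q[:,2]]
def ray(n,px,z):
    f,cx,cy,T=cam(n);px=np.atleast_2d(px)
    d=np.c_[(px[:,0]-cx)/f,(px[:,1]-cy)/f,np.ones(len(px))]@T[:3,:3].T
    return T[:3,3]+d*((z-T[2,3])/d[:,2])[:,None]
VASE=[(0,.022),(.0075,.0275),(.03,.032),(.044,.027),(.058,.015),(.064,.013),(.087,.013),(.09,.015)]
TUMB=[(0,.019),(.06,.019)]
A=np.linspace(0,2*np.pi,24,endpoint=False)
def rings(prof): return [np.c_[r*np.cos(A),r*np.sin(A),np.full(24,z)] for z,r in prof]
def sil(n,parts,S=4):
    m=np.zeros((400*S,640*S),np.uint8)
    for a,b in zip(parts[:-1],parts[1:]):
        h=cv2.convexHull(((proj(n,np.r_[a,b])+.5)*S*16).astype(np.int32)); cv2.fillConvexPoly(m,h,255,shift=4)
    return cv2.resize(m,(640,400),interpolation=cv2.INTER_AREA)/255.
def fit(masks,parts_of,x0,step=.006):
    "masks {cam:bool}; maximise overlap over x"
    def cost(x):
        return sum(np.abs(sil(n,parts_of(x))-m).sum()/m.sum() for n,m in masks.items())
    x0=np.array(x0,float);st=np.full(len(x0),step)
    if len(x0)>2: st[2]=.1
    r=minimize(cost,x0,method="Nelder-Mead",options=dict(initial_simplex=np.r_[[x0],x0+np.diag(st)],xatol=2e-4,fatol=1e-3,maxiter=80))
    return r.x,r.fun
def rev(prof,z=0): 
    R=rings(prof);return lambda x:[r+[x[0],x[1],z] for r in R]
def box(lx,ly,z0,z1):
    def f(x):
        c,s=np.cos(x[2]),np.sin(x[2]);B=np.array([(a*lx/2,b*ly/2) for a,b in((1,1),(1,-1),(-1,-1),(-1,1))])@np.array([[c,s],[-s,c]])+x[:2]
        return [np.c_[B,np.full(4,z)] for z in(z0,z1)]
    return f
def vases(names=("top","side"),zs=0.03,pmin=.3):
    "match traces of the two cameras by nearest ground position, fit"
    T={}
    for n in names:
        get_image(n);T[n]=[(d,ray(n,d["centre"],.035)[0,:2]) for d in trace(n,"vase1") if d["p"]>pmin]
    out=[]
    for d,g in T["top"]:
        m={"top":d["pixels"]};dd=0
        if T.get("side"):
            k=min(T["side"],key=lambda t:np.hypot(*(t[1]-g)));dd=np.hypot(*(k[1]-g))
            if dd<.03:m["side"]=k[0]["pixels"]
        x,c=fit(m,rev(VASE),g);out.append((x,c,len(m),d["p"],m))
    return out
E
python3 - <<'E'
from h import *
for x,c,k,p,m in vases():
    print("vase",np.round(x,4),round(c,3),k,round(p,2),[np.round(fit({n:q},rev(VASE),x)[0],4).tolist() for n,q in m.items()])
for t in("tumbler1","board","tray","knob","latch"):
    for n in("top","side"):
        for d in trace(n,t):
            ys,xs=np.nonzero(d["pixels"]);print(t,n,np.round(d["centre"],1),round(d["p"],2),xs.min(),xs.max(),ys.min(),ys.max(),len(xs))
            if t=="tray" and len(xs)>500:
                h=np.zeros((400,640),np.uint8);cv2.fillConvexPoly(h,cv2.convexHull(np.c_[xs,ys].astype(np.int32)),1)
                print(fit({n:h.astype(bool)},box(.12,.18,0,.03),[*ray(n,d["centre"],.01)[0,:2],0]))
t=cv2.imread("pics/top0.png")[140:250,230:390];s=cv2.imread("pics/side0.png")[135:250,270:390]
cv2.imwrite("pics/ct.png",cv2.resize(t,None,fx=5,fy=5,interpolation=2));cv2.imwrite("pics/cs.png",cv2.resize(s,None,fx=5,fy=5,interpolation=2))
E
```

```text
vase [ 0.5009 -0.3528] 0.222 2 0.97 [[0.5028, -0.3501], [0.5003, -0.3535]]
vase [ 0.5654 -0.2816] 0.158 2 0.9 [[0.5662, -0.2805], [0.5645, -0.2837]]Traceback (most recent call last):
  File "<stdin>", line 3, in <module>
  File "h.py", line 28, in fit
    r=minimize(cost,x0,method="Nelder-Mead",options=dict(initial_simplex=np.r_[[x0],x0+np.diag(st)],xatol=2e-4,fatol=1e-3,maxiter=80))
    res = _minimize_neldermead(fun, x0, args, callback, bounds=bounds,
                               **options)
    fxcc = func(xcc)
    fx = function(np.copy(x), *(wrapper_args + args))
  File "h.py", line 25, in cost
    return sum(np.abs(sil(n,parts_of(x))-m).sum()/m.sum() for n,m in masks.items())
  File "h.py", line 25, in <genexpr>
    return sum(np.abs(sil(n,parts_of(x))-m).sum()/m.sum() for n,m in masks.items())
                      ~~~^^^^^^^^^^^^^^^
  File "h.py", line 20, in sil
    h=cv2.convexHull(((proj(n,np.r_[a,b])+.5)*S*16).astype(np.int32)); cv2.fillConvexPoly(m,h,255,shift=4)
                       ~~~~^^^^^^^^^^^^^^
  File "h.py", line 7, in proj
    f,cx,cy,T=cam(n);q=(np.atleast_2d(P)-T[:3,3])@T[:3,:3]
              ~~~^^^
  File "h.py", line 5, in cam
    c=calibration(n);f=200/np.tan(np.radians(c["fovy"])/2);return f,c["cx"],c["cy"],np.array(c["cam_to_world"])
ValueError: time passes only in moves, steps and waits
```

```bash
sed -i 's/^def cam(n):/import functools\n@functools.lru_cache(None)\ndef cam(n):/' h.py
python3 - <<'E'
from h import *
t=cv2.imread("pics/top0.png")[140:250,230:390];s=cv2.imread("pics/side0.png")[135:250,270:390]
cv2.imwrite("pics/ct.png",cv2.resize(t,None,fx=5,fy=5,interpolation=2));cv2.imwrite("pics/cs.png",cv2.resize(s,None,fx=5,fy=5,interpolation=2))
for x,c,k,p,m in vases():
    print("vase",np.round(x,4),round(c,3),k,round(p,2),[np.round(fit({n:q},rev(VASE),x)[0],4).tolist() for n,q in m.items()])
for t in("tumbler1","board","tray","knob","latch"):
    for n in("top","side"):
        for d in trace(n,t):
            ys,xs=np.nonzero(d["pixels"]);print(t,n,np.round(d["centre"],1),round(d["p"],2),xs.min(),xs.max(),ys.min(),ys.max(),len(xs))
            if t=="tray" and len(xs)>500:
                h=np.zeros((400,640),np.uint8);cv2.fillConvexPoly(h,cv2.convexHull(np.c_[xs,ys].astype(np.int32)),1)
                print(fit({n:h.astype(bool)},box(.12,.18,0,.03),[*ray(n,d["centre"],.01)[0,:2],0]))
print(get_state()["time_s"])
E
```

```text
vase [ 0.5652 -0.2809] 0.157 2 0.93 [[0.5665, -0.2798], [0.5639, -0.2829]]
vase [ 0.5926 -0.3947] 0.201 2 0.92 [[0.5943, -0.3928], [0.592, -0.3959]]
vase [ 0.5012 -0.3523] 0.136 2 0.83 [[0.5023, -0.3512], [0.5006, -0.3532]]
vase [ 0.4476 -0.2553] 0.187 2 0.67 [[0.4487, -0.2536], [0.4466, -0.258]]
tumbler1 top [262.3 210.2] 0.67 257 273 200 215 201
tumbler1 top [303.1 210. ] 0.52 296 311 203 220 220
tumbler1 side [308.1 179.6] 0.77 301 315 168 192 336
tumbler1 side [306.2 152. ] 0.67 300 313 141 164 313
board top [296.5 191. ] 0.91 245 375 151 238 7249
board side [306.9 152.5] 0.7 300 313 141 164 313
board side [329.5 191.8] 0.64 285 372 146 245 5875
tray top [183.3 230. ] 0.71 146 219 202 254 3266
(array([0.49288676, 0.36638304, 0.13647036]), np.float64(0.021357466063348415))
tray side [283.  120.1] 0.73 257 308 96 144 1828
(array([0.49090273, 0.36260807, 0.13997529]), np.float64(0.025886044794486834))
tray side [320.5 228.2] 0.51 314 329 212 245 289
tray side [335.  297.1] 0.44 324 352 279 315 785
(array([ 0.55673872, -0.20811986, -0.24075775]), np.float64(4.006254472591957))
knob top [356.3 208.3] 0.53 339 376 202 213 263
knob side [318.8 229.6] 0.86 314 330 213 245 299
latch top [183.  229.5] 0.71 145 219 202 254 3234
latch top [358.1 204.8] 0.61 339 376 202 213 294
latch top [356.1 206.3] 0.53 338 376 202 214 264
latch side [321.9 227.1] 0.66 314 330 212 245 318
latch side [355.  108.3] 0.65 336 371 98 122 726
2.3
```

View pics/ct.png

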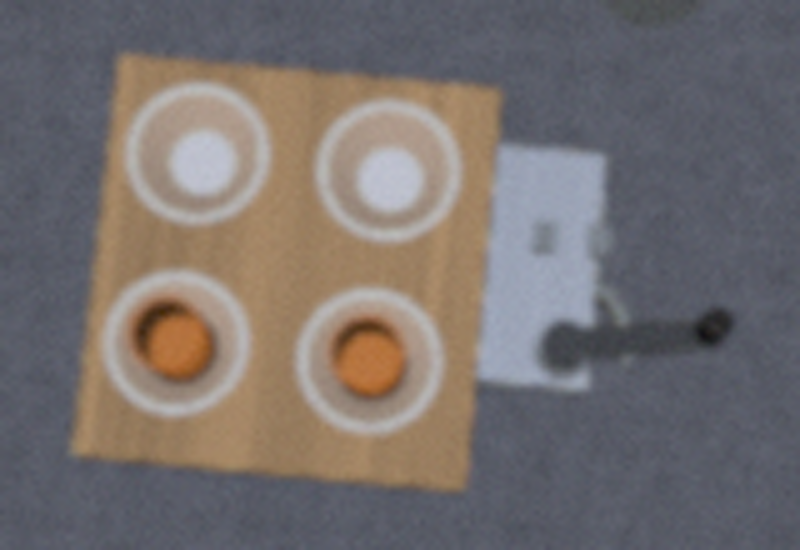

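View pics/cs.png

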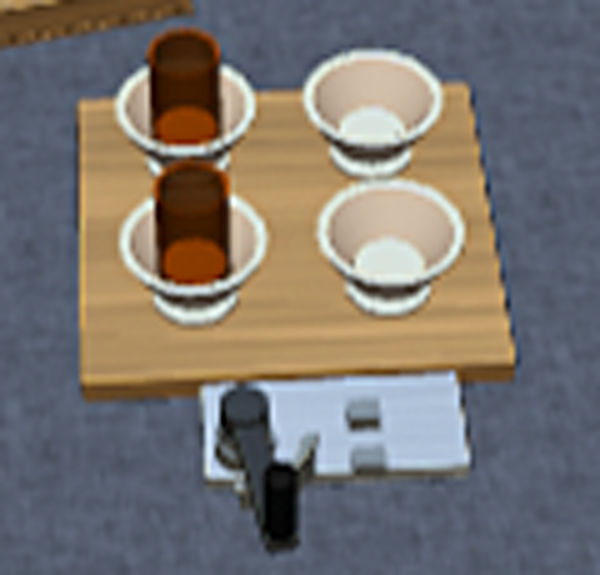

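The crops show both dish rims, the slab corners and the handle clearly. I'll fit the board's pose to those points in both views.

Run:
```python
from h import *
import json
un=lambda U,o:(np.array(U,float)+.5)/5-.5+o
B=np.array([(-.05,.05,.06),(-.05,-.05,.06),(.05,.05,.06),(.05,-.05,.06),(.11,.105,.018),(.11,-.105,.018),(-.11,.105,.018),(-.11,-.105,.018)])
O={"top":un([(177,342),(370,361),(198,153),(388,170),(120,55),(503,88),(72,456),(465,490)],(230,140)),
"side":un([(186,108),(193,240),(373,100),(391,233),(468,85),(514,365),(80,102),(83,387)],(270,135))}
def W(x,P):
    c,s=np.cos(x[2]),np.sin(x[2]);return np.c_[P[:,:2]@np.array([[c,s],[-s,c]])+x[:2],P[:,2]]
for ns in(["top"],["side"],["top","side"]):
    r=least_squares(lambda x:np.concatenate([(proj(n,W(x,B))-O[n]).ravel() for n in ns]),[.5,.05,0],x_scale=[.01,.01,.01])
    print(ns,np.round(r.x,4),np.abs(r.fun).max().round(2),np.sqrt((r.fun**2).mean()).round(2))
x=r.x
json.dump(list(x),open("board.json","w"))
print("dishes",np.round(W(x,B[:4]),4).tolist())
piv=W(x,np.array([[-.03,-.15,0]]))[0];print("pivot",piv)
k={"top":un([(712,320)],(230,140)),"side":un([(283,472)],(270,135))}
r=least_squares(lambda p:np.concatenate([(proj(n,p)-k[n]).ravel() for n in k]),[.5,-.15,.088],x_scale=.01)
print("knob",r.x,r.fun.round(2),np.hypot(*(r.x-piv)[:2]), "angle",np.arctan2(*(r.x-piv)[[1,0]])-x[2]+np.pi/2)
for th in(0,.2,1.5):
    K=piv+[.075*np.cos(x[2]-np.pi/2+th),.075*np.sin(x[2]-np.pi/2+th),.088];print(th,K,{n:((proj(n,K)[0]-o+.5)*5-.5).round() .tolist()for n,o in(("top",(230,140)),("side",(270,135)))})
for ns in(["top"],["side"],["top","side"]):
  for t,c in((1,{"top":(262.3,210.2),"side":(306.2,152)}),(2,{"top":(303.1,210),"side":(308.1,179.6)})):pass
```

```text
['top'] [ 0.5923  0.0904 -0.0672] 0.33 0.17
['side'] [ 0.5907  0.0856 -0.0707] 0.63 0.33
['top', 'side'] [ 0.5916  0.0888 -0.0689] 1.25 0.61
dishes [[0.5452, 0.1421, 0.06], [0.5383, 0.0423, 0.06], [0.6449, 0.1352, 0.06], [0.6381, 0.0354, 0.06]]
pivot [ 0.55136832 -0.05881211  0.        ]
knob [ 0.56070889 -0.12887902  0.08025526] [ 0.    0.28  0.25 -0.05] 0.07068676426985356 angle 0.20138036961782269
0 [ 0.54620846 -0.1336344   0.088     ] {'top': [723.0, 348.0], 'side': [254.0, 472.0]}
0.2 [ 0.56117621 -0.13316804  0.088     ] {'top': [722.0, 319.0], 'side': [287.0, 468.0]}
1.5 [ 0.62563819 -0.06925176  0.088     ] {'top': [597.0, 189.0], 'side': [404.0, 348.0]}
```

```bash
cat >> h.py <<'E'
import json
BX=json.load(open("board.json"))
def b2w(p):
    c,s=np.cos(BX[2]),np.sin(BX[2]);return np.array([BX[0]+c*p[0]-s*p[1],BX[1]+s*p[0]+c*p[1]])
DISH={1:b2w((-.05,.05)),2:b2w((-.05,-.05)),3:b2w((.05,.05)),4:b2w((.05,-.05))}
PIV=b2w((-.03,-.15))
def R(phi):
    c,s=np.cos(phi),np.sin(phi);return np.array([[0,c,s],[0,s,-c],[-1,0,0.]])
def rot(x,y,phi):
    "jaw angle phi mod pi with the last joint nearest its middle"
    q1=np.arctan2(y,x);return R(min((phi-np.pi,phi,phi+np.pi),key=lambda a:abs(a-q1)))
def say(t):
    s=get_state();print(t,"t",round(s["time_s"],1),"tcp",np.round(s["tool_pos"],4),"F",np.round(s["contact_force"],1),"gap",round(s["finger_gap"],4))
E
python3 - <<'E'
from h import *
print("carafe",ray("top",[363,128],.06)[0],ray("side",[411,218],.06)[0])
set_gripper(.04)
P=lambda th,z:[*(PIV+.075*np.array([np.cos(BX[2]-np.pi/2+th),np.sin(BX[2]-np.pi/2+th)])),z]
Rt=lambda th:R(BX[2]+th)
move_ptp(P(.2,.16),Rt(.2))
print(movel(P(.2,.072),until_force=4,max_speed=.1)); say("down")
for th in np.arange(.3,1.72,.1):
    h=movel(P(th,.072),Rt(th),max_speed=.08,until_force=25);say(f"{th:.1f} {h}")
    if h:break
g=get_image("side");cv2.imwrite("pics/lock.png",cv2.resize(g[130:270,250:450],None,fx=4,fy=4,interpolation=2))
E
```

```text
carafe [ 0.76537036 -0.10631924  0.06      ] [ 0.76500161 -0.10640249  0.06      ]
False
down t 6.3 tcp [ 0.5616 -0.1333  0.0726] F [-0.2  0.  -0.4] gap 0.0403
0.3 False t 6.5 tcp [ 0.5689 -0.1319  0.0725] F [ 0.1 -0.4 -0.2] gap 0.0399
0.4 False t 6.8 tcp [ 0.5757 -0.1297  0.0722] F [-0.9  0.3  0.4] gap 0.04
0.5 False t 7.0 tcp [ 0.5824 -0.127   0.072 ] F [ 0.7 -0.   0.4] gap 0.04
0.6 False t 7.3 tcp [ 0.589  -0.1235  0.0719] F [ 0.5 -0.4 -0.6] gap 0.0403
0.7 False t 7.5 tcp [ 0.5953 -0.1195  0.0719] F [-0.5  0.3 -0.3] gap 0.0399
0.8 False t 7.8 tcp [ 0.6011 -0.1148  0.0719] F [-0.4  1.  -0.6] gap 0.0399
0.9 False t 8.0 tcp [ 0.6065 -0.1095  0.0719] F [ 0.  -0.4 -0. ] gap 0.0399
1.0 False t 8.3 tcp [ 0.6113 -0.1038  0.072 ] F [-0.  -0.1  0.5] gap 0.04
1.1 False t 8.5 tcp [ 0.6155 -0.0976  0.072 ] F [ 0.4  1.  -0.4] gap 0.0399
1.2 False t 8.8 tcp [ 0.619  -0.091   0.0719] F [-0.  -0.3 -0.5] gap 0.0405
1.3 False t 9.0 tcp [ 0.6219 -0.0841  0.072 ] F [-0.5 -0.7  0.3] gap 0.0403
1.4 False t 9.3 tcp [ 0.6241 -0.0769  0.072 ] F [-0.2 -0.1  0.7] gap 0.0398
1.5 False t 9.5 tcp [ 0.6255 -0.0696  0.072 ] F [ 0.7 -0.9 -0.1] gap 0.0399
1.6 False t 9.8 tcp [ 0.6262 -0.0621  0.072 ] F [-0.2 -0.3  0.1] gap 0.0402
1.7 False t 10.0 tcp [ 0.6262 -0.0546  0.072 ] F [-0.1  0.3 -0.1] gap 0.0399
```

View pics/lock.png

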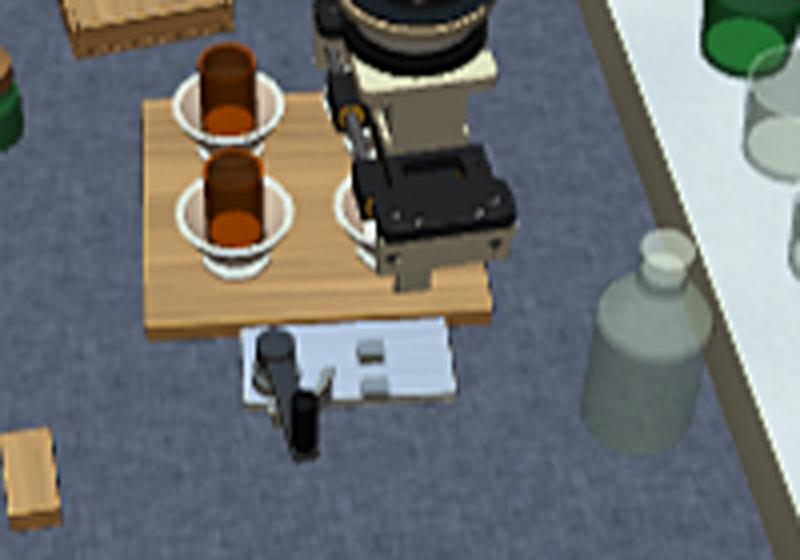

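The handle did not move: the knob is still at crop (305,425), and the gripper went past it with no contact. I'll check whether the tool really is where the cameras predict.

Run:
```python
from h import *
p=get_state()["tool_pos"];print(p)
Rm=get_state()["eef_rot"]
for n,o in(("side",(250,130)),("top",(230,120))):
    g=get_image(n);s=cv2.resize(g[o[1]:o[1]+140,o[0]:o[0]+200],None,fx=4,fy=4,interpolation=2)
    for q in(p,p+Rm[:,1]*.02,p-Rm[:,1]*.02,[*PIV,.05],*[[*d,.06] for d in DISH.values()]):
        cv2.circle(s,tuple(int(v) for v in (proj(n,q)[0]-o+.5)*4),4,(0,255,0),1)
    cv2.imwrite(f"pics/chk_{n}.png",s)
a=cv2.imread("pics/chk_side.png");b=cv2.imread("pics/chk_top.png")
cv2.imwrite("pics/chk.png",cv2.resize(np.vstack([a,b]),None,fx=.53,fy=.53,interpolation=3))
```

```text
[ 0.62620081 -0.05471883  0.07201068]
```

View pics/chk.png

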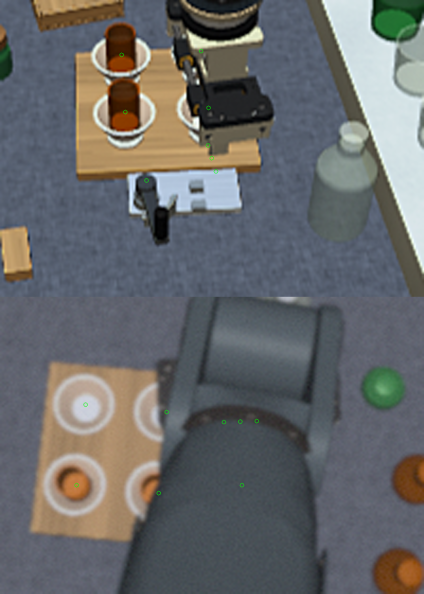

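The TCP marks fall where the tool is, but the open fingertips sit about 20 mm above the nominal TCP, so they passed over the knob. I'll retry lower, straddling the knob with z = 0.050.

Run:
```python
from h import *
P=lambda th,z:[*(PIV+.075*np.array([np.cos(BX[2]-np.pi/2+th),np.sin(BX[2]-np.pi/2+th)])),z]
Rt=lambda th:R(BX[2]+th)
movel(P(1.7,.16));move_ptp(P(.2,.16),Rt(.2))
print(movel(P(.2,.05),until_force=5,max_speed=.1)); say("down")
g=get_image("side");cv2.imwrite("pics/lock2.png",cv2.resize(g[170:270,270:400],None,fx=5,fy=5,interpolation=2))
for th in np.arange(.3,1.75,.1):
    h=movel(P(th,.05),Rt(th),max_speed=.08,until_force=25);say(f"{th:.1f} {h}")
    if h or th>.65 and abs(get_state()["contact_force"]).max()<1.5 and th<.95:break
```

```text
False
down t 13.4 tcp [ 0.5616 -0.1333  0.0506] F [-0.2  0.  -0.1] gap 0.0399
0.3 False t 13.7 tcp [ 0.5688 -0.1319  0.0503] F [-0.3  0.7 -0.2] gap 0.0401
0.4 False t 13.9 tcp [ 0.5756 -0.1297  0.0501] F [-0.4  0.4 -0.3] gap 0.0401
0.5 False t 14.2 tcp [ 0.5825 -0.1271  0.05  ] F [-0.1  0.1  0.9] gap 0.0402
0.6 False t 14.4 tcp [ 0.5891 -0.1237  0.0501] F [-1.2 -1.1  0.4] gap 0.0403
0.7 False t 14.7 tcp [ 0.5956 -0.1197  0.0501] F [-1.6 -1.5  1.2] gap 0.0401
0.8 False t 14.9 tcp [ 0.6015 -0.1149  0.0501] F [-1.1 -0.9  0.4] gap 0.0401
```

View pics/lock2.png

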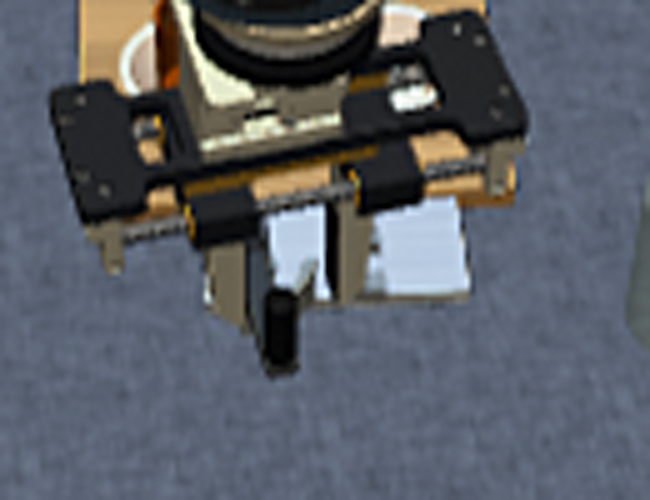

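Run:
```python
from h import *
s=get_state();p=s["tool_pos"];Rm=s["eef_rot"];say("")
ims=[]
for n,o in(("side",(270,160)),):
    g=get_image(n);s=cv2.resize(g[o[1]:o[1]+100,o[0]:o[0]+130],None,fx=6,fy=6,interpolation=2)
    for k,col in((0,(0,255,0)),(.019,(0,0,255))):
      for a in(-.02,0,.02):
        q=p+Rm[:,1]*a-Rm[:,0]*k
        cv2.circle(s,tuple(int(v) for v in (proj(n,q)[0]-o+.5)*6),5,col,1)
    cv2.imwrite("pics/l3.png",s)
print([(np.round(d["centre"]).tolist(),round(d["p"],2)) for d in find_in("side","knob")])
```

```text
t 14.9 tcp [ 0.6015 -0.1149  0.0501] F [-1.1 -0.9  0.4] gap 0.0401
[([332.0, 234.0], 0.51), ([249.0, 152.0], 0.38)]
```

View pics/l3.png

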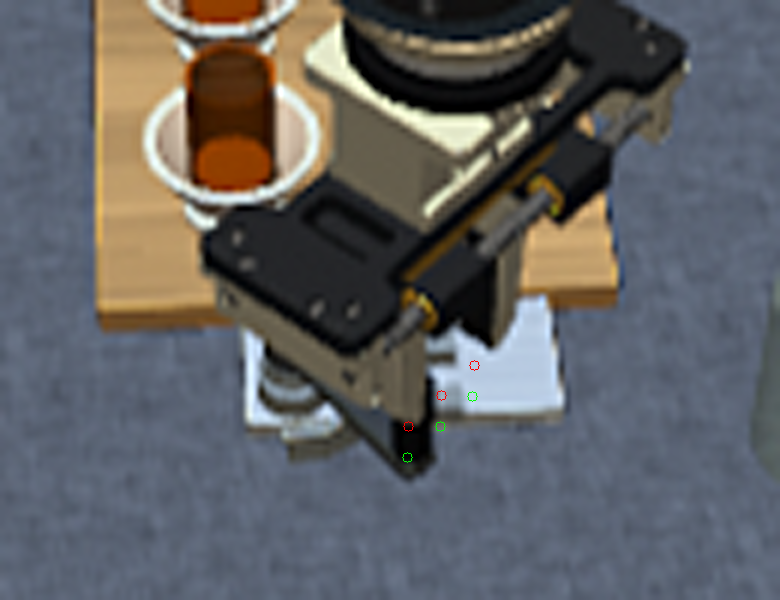

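The handle is now swinging with the fingers: its knob is at crop (412,440). I'll carry on round the arc slightly lower.

Run:
```python
from h import *
P=lambda th,z:[*(PIV+.075*np.array([np.cos(BX[2]-np.pi/2+th),np.sin(BX[2]-np.pi/2+th)])),z]
Rt=lambda th:R(BX[2]+th)
print("knob bottom ray",ray("side",[338.3,239.5],.048)[0], "expected .64:",P(.64,0))
print(movel(P(.8,.045),max_speed=.05,until_force=6));say("lower")
for th in np.arange(.9,1.8,.1):
    h=movel(P(th,.045),Rt(th),max_speed=.08,until_force=25);say(f"{th:.1f} {h}")
    if h:break
o=(270,160);n="side"
g=get_image(n);s=cv2.resize(g[o[1]:o[1]+100,o[0]:o[0]+130],None,fx=6,fy=6,interpolation=2)
cv2.imwrite("pics/l4.png",s)
```

```text
knob bottom ray [ 0.58713471 -0.13768785  0.048     ] expected .64: [np.float64(0.5919131521295138), np.float64(-0.12190819712040649), 0]
False
lower t 15.3 tcp [ 0.601  -0.1145  0.0443] F [-1.8 -1.7 -1.8] gap 0.0398
0.9 False t 15.6 tcp [ 0.6068 -0.1094  0.045 ] F [-0.9 -0.9  1.2] gap 0.0403
1.0 False t 15.8 tcp [ 0.6118 -0.1035  0.0451] F [-1.4 -1.8  1.1] gap 0.0399
1.1 False t 16.1 tcp [ 0.616  -0.0977  0.0452] F [-2.2 -4.9  2.5] gap 0.0402
1.2 False t 16.3 tcp [ 0.6193 -0.0903  0.0448] F [-0.7 -0.7  0.1] gap 0.04
1.3 False t 16.6 tcp [ 0.622  -0.0834  0.0448] F [-0.2 -0.   0. ] gap 0.0401
1.4 False t 16.8 tcp [ 0.6241 -0.0765  0.0449] F [0.  0.4 0.2] gap 0.04
1.5 False t 17.1 tcp [ 0.6256 -0.0695  0.045 ] F [ 0.3 -1.4 -0.5] gap 0.04
1.6 False t 17.3 tcp [ 0.6263 -0.0621  0.045 ] F [-0.4 -0.4  0.4] gap 0.0398
1.7 False t 17.6 tcp [ 0.6263 -0.0547  0.0451] F [ 0.4 -0.7  0. ] gap 0.0401
```

View pics/l4.png

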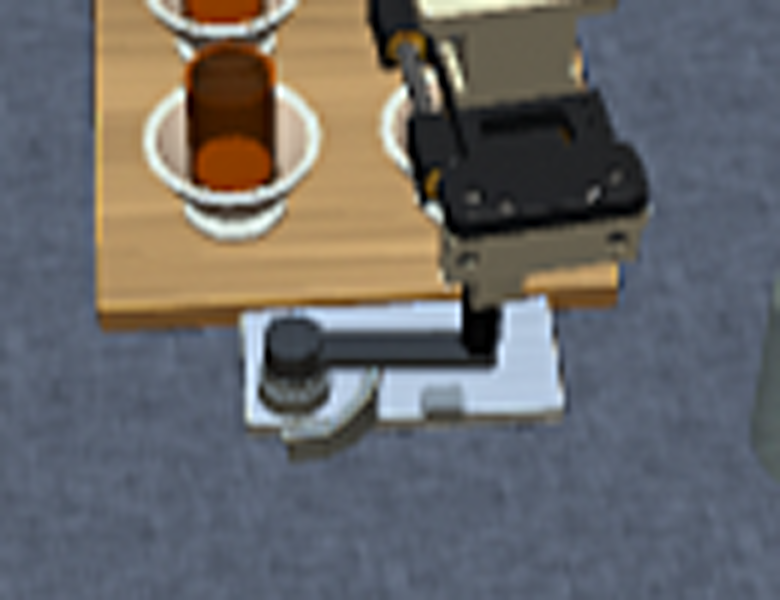

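The handle lies along the board's +x with its bar down in the notch. To settle the fingertip height, I'll touch the bare table once.

Run:
```python
from h import *
p=get_state()["tool_pos"];movel([p[0],p[1],.2])
for d in trace("side","latch")+trace("side","knob"):
    ys,xs=np.nonzero(d["pixels"]);print(np.round(d["centre"]),round(d["p"],2),xs.min(),xs.max(),ys.min(),ys.max())
move_ptp([.35,.04,.1],rot(.35,.04,0.))
print(movel([.35,.04,.03],max_speed=.15,until_force=5));say("")
print(movel([.35,.04,-.03],max_speed=.04,until_force=5));say("touch")
g=get_image("side");o=(150,150);p=get_state()["tool_pos"];s=cv2.resize(g[o[1]:o[1]+130,o[0]:o[0]+220],None,fx=3.6,fy=3.6,interpolation=2)
for a in(-.02,0,.02):cv2.circle(s,tuple(int(v) for v in (proj("side",[p[0]+a,p[1],0])[0]-o+.5)*3.6),4,(0,255,0),1)
cv2.imwrite("pics/touch.png",s)
movel([.35,.04,.15])
```

```text
[332. 218.] 0.64 313 353 211 224
[330. 217.] 0.87 314 353 210 223
[321. 202.] 0.17 286 373 149 237
False
 t 21.1 tcp [0.3504 0.04   0.0303] F [0.  0.3 1.2] gap 0.0401
False
touch t 22.7 tcp [ 0.3502  0.04   -0.0298] F [ 0.2  0.3 -0.4] gap 0.0399
```

View pics/touch.png

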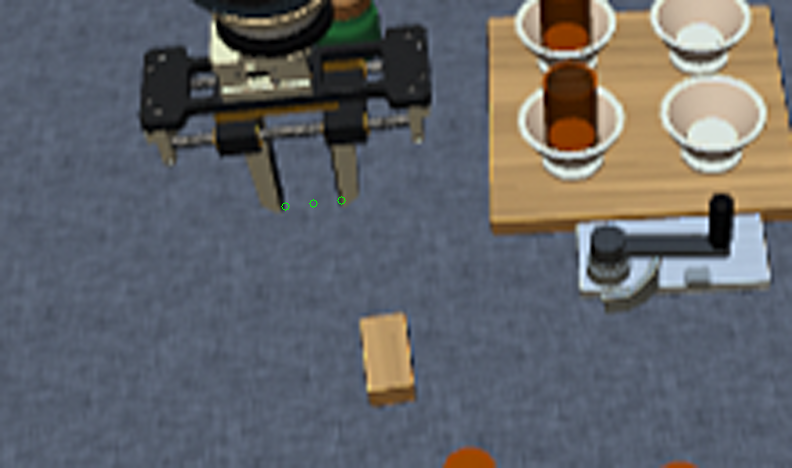

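The board is locked: the knob is at crop (720,215) with the bar along +x. The tool is aligned in xy but reads about 30 mm low in z, so I'll go on down to find the exact offset.

Run:
```python
from h import *
movel([.35,.04,-.02],max_speed=.2)
print(movel([.35,.04,-.06],max_speed=.02,until_force=4));say("touch")
movel([.35,.04,.1])
```

```text
True
touch t 26.1 tcp [ 0.35    0.04   -0.0359] F [-1.9  1.1  7.4] gap 0.0403
```

```bash
cat >> h.py <<'E'
DZ=.035   # true tip height = reported z + DZ
def to(x,y,z,phi=None,v=.2,**k): return movel([x,y,z-DZ],None if phi is None else rot(x,y,phi),max_speed=v,**k)
def fly(x,y,z,phi): move_ptp([x,y,z-DZ],rot(x,y,phi))
def pick(x,y,tip,phi,opening,effort,up=.26):
    set_gripper(opening);fly(x,y,tip+.08,phi)
    if to(x,y,tip,v=.12,until_force=6): say("contact going down")
    set_gripper(0,effort);say("gripped");to(x,y,up,v=.15);say("lifted")
    return get_state()["finger_gap"]
def place(x,y,tip,phi,opening,hover=.05,push=.006,f=4,up=.09):
    fly(x,y,max(tip+hover,.2),phi);g=get_state()["finger_gap"];to(x,y,tip+.012,v=.15)
    h=to(x,y,tip-push,v=.04,until_force=f);say(f"down contact={h} gap before {g:.4f}")
    set_gripper(opening);to(x,y,tip+up,v=.15);return h
def tray():
    out=[]
    for n in("top","side"):
        get_image(n);ds=[d for d in trace(n,"tray") if d["pixels"].sum()>1200 and ray(n,d["centre"],.01)[0,1]>.25]
        if not ds:continue
        d=ds[0];h=np.zeros((400,640),np.uint8);cv2.fillConvexPoly(h,cv2.convexHull(np.argwhere(d["pixels"])[:,::-1].astype(np.int32)),1)
        x,c=fit({n:h.astype(bool)},box(.12,.18,0,.03),[*ray(n,d["centre"],.01)[0,:2],.14])
        if c<.15:out.append(x)
    print("tray",np.round(out,3).tolist());return np.mean(out,0)
E
python3 - <<'E'
from h import *
g=pick(*DISH[1],.066,BX[2],.062,12)
if .03<g<.045:
    fly(.5,.2,.3,BX[2])
    T=tray();c,s=np.cos(T[2]),np.sin(T[2])
    if abs(T[0]-.492)+abs(T[1]-.364)<.12:
        place(T[0]-s*.045,T[1]+c*.045,.036,T[2],.058,f=3);say("placed")
g=get_image("side");cv2.imwrite("pics/t1.png",g[60:260,150:450][:, :].repeat(2,0).repeat(2,1))
E
```

```text
gripped t 30.0 tcp [0.5453 0.1421 0.0313] F [-1.2  0.1  3.4] gap 0.0379
lifted t 31.4 tcp [0.5448 0.142  0.2241] F [-0.7  0.4 -1.3] gap 0.0383
tray [[0.49, 0.362, 0.134]]
down contact=True gap before 0.0380 t 34.5 tcp [ 0.4835  0.4069 -0.0021] F [-0.9 -0.1 -0.1] gap 0.0377
placed t 35.9 tcp [0.4832 0.4066 0.0901] F [ 0.4 -0.5  0.2] gap 0.0581
```

View pics/t1.png

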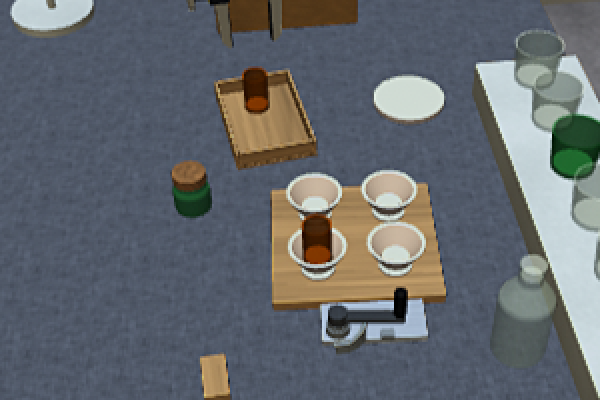

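```bash
cat >> h.py <<'E'
def vlist():
    out=[v for v in vases() if v[1]/v[2]<.25]
    for v in out: print("vase",np.round(v[0],4),"cost",round(v[1]/v[2],3),v[2],round(v[3],2))
    return [v[0] for v in out]
def vase_to(v,d,phi=None):
    phi=BX[2] if phi is None else phi
    g=pick(*v,.057,phi,.062,20)
    if not .022<g<.03: print("BAD GRIP");return False
    fly(*DISH[d],.26,BX[2]);g=get_state()["finger_gap"]
    if not .022<g<.03: print("LOST",g);return False
    place(*DISH[d],.101,BX[2],.05,push=.008,f=4,up=.12);return True
E
python3 - <<'E'
from h import *
g=pick(*DISH[2],.066,BX[2],.062,12)
if .03<g<.045:
    fly(.5,.2,.3,BX[2])
    T=tray();c,s=np.cos(T[2]),np.sin(T[2])
    if abs(T[0]-.492)+abs(T[1]-.364)<.12:
        place(T[0]+s*.045,T[1]-c*.045,.036,T[2],.056,f=3,up=.2);say("placed")
V=vlist()
if V:
    v=max(V,key=lambda v:v[1]); print("->",v);print(vase_to(v,3));say("")
    tray()
g=get_image("side");cv2.imwrite("pics/v1.png",g[60:380,150:450].repeat(2,0).repeat(2,1)[:600])
E
```

```text
gripped t 39.0 tcp [0.5385 0.0423 0.0313] F [-0.6  0.5  4.7] gap 0.0382
lifted t 40.4 tcp [0.5379 0.0423 0.2242] F [ 0.3 -0.  -1.1] gap 0.038
tray [[0.49, 0.363, 0.142]]
down contact=True gap before 0.0379 t 43.5 tcp [ 0.496   0.3179 -0.002 ] F [ 0.5 -0.3 -1.6] gap 0.0381
placed t 45.6 tcp [0.4957 0.3178 0.2002] F [-0.2 -0.   0.1] gap 0.0563
vase [ 0.5652 -0.2816] cost 0.075 2 0.96
vase [ 0.5923 -0.3944] cost 0.073 2 0.74
vase [ 0.4612 -0.3471] cost 0.087 2 0.69
-> [ 0.56524406 -0.28157414]
gripped t 49.8 tcp [ 0.5654 -0.2817  0.0221] F [-0.3  0.   1.1] gap 0.0278
lifted t 51.3 tcp [ 0.5649 -0.2814  0.224 ] F [ 0.2 -0.2 -1.8] gap 0.0279
down contact=True gap before 0.0280 t 54.3 tcp [0.6449 0.1354 0.0662] F [-0.8  1.4  1. ] gap 0.0277
True
 t 55.9 tcp [0.6444 0.1351 0.1849] F [-0.1 -0.4  0.1] gap 0.0498
tray []
  return _methods._mean(a, axis=axis, dtype=dtype,
  ret = ret.dtype.type(ret / rcount)
```

View pics/v1.png

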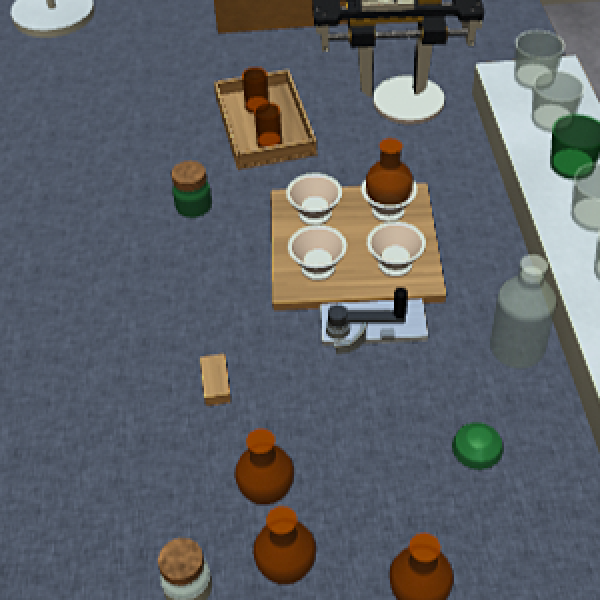

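Both tumblers stand in the tray and vase 1 sits upright in dish 3. One vase had been knocked to (0.461, -0.347). I'll carry on with the rest, measuring again before each pick.

```bash
sed -i 's/pick(\*v,.057/pick(*v,.060/; s/place(\*DISH\[d\],.101/place(*DISH[d],.104/' h.py
python3 - <<'E'
from h import *
for d in(4,2,1):
    V=[v for v in vlist() if v[1]<-.15]
    if not V: print("none");break
    v=max(V,key=lambda v:v[0])
    print("->",d,v)
    if not vase_to(v,d,np.pi/2 if v[0]<.52 else None):break
g=get_image("side");cv2.imwrite("pics/v2.png",g[60:380,150:450].repeat(2,0).repeat(2,1)[:600])
E
```

```text
vase [ 0.5929 -0.3941] cost 0.065 2 0.91
vase [ 0.4481 -0.2547] cost 0.087 2 0.85
vase [ 0.4615 -0.3478] cost 0.077 2 0.76
-> 4 [ 0.5928744  -0.39405101]
gripped t 60.2 tcp [ 0.5931 -0.3941  0.0252] F [ 1.1 -0.4  0.5] gap 0.0266
lifted t 61.7 tcp [ 0.5925 -0.3938  0.2239] F [-0.5  2.  -3.1] gap 0.0268
down contact=True gap before 0.0267 t 64.7 tcp [0.6382 0.0355 0.0685] F [0.5 0.1 0.1] gap 0.0268
vase [ 0.4483 -0.2555] cost 0.118 2 0.92
vase [ 0.4613 -0.3491] cost 0.096 2 0.83
-> 2 [ 0.46131921 -0.34907323]
gripped t 70.0 tcp [ 0.4613 -0.349   0.025 ] F [ 0.3 -0.1 -1.3] gap 0.0271
lifted t 71.5 tcp [ 0.461  -0.3488  0.2241] F [-0.3 -0.7 -2. ] gap 0.0269
down contact=True gap before 0.0269 t 74.5 tcp [0.5385 0.0425 0.069 ] F [ 0.1  1.4 -0.7] gap 0.0272
vase [ 0.448  -0.2554] cost 0.082 2 0.82
-> 1 [ 0.44801664 -0.25535799]
gripped t 79.4 tcp [ 0.448  -0.2552  0.0251] F [-0.3  2.3  2.3] gap 0.0269
lifted t 80.9 tcp [ 0.4477 -0.2551  0.2242] F [-0.4 -0.1 -3.8] gap 0.0269
down contact=True gap before 0.0269 t 83.8 tcp [0.545  0.1423 0.0701] F [ 0.9  0.5 -3.1] gap 0.0267
```

View pics/v2.png

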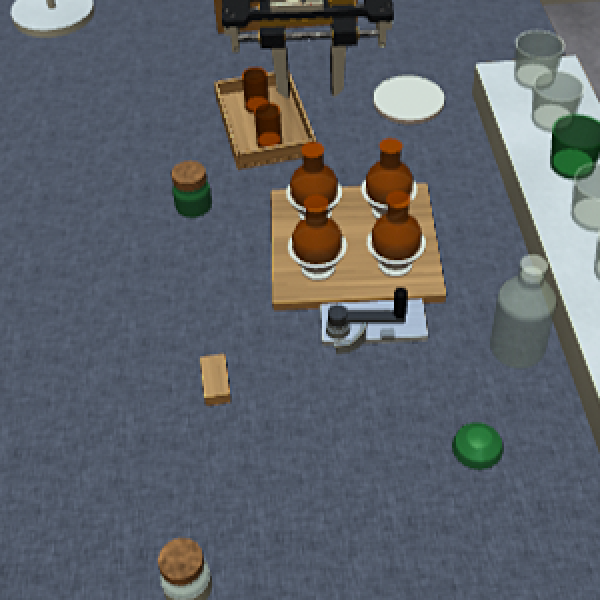

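All four vases look upright in their dishes. I'll retreat and check the seating numerically in both cameras.

Run:
```python
from h import *
fly(.3,-.35,.3,0);dwell(.5)
for n in("top","side"):
    get_image(n)
    tr=trace(n,"vase1")
    for k,d in DISH.items():
        e=proj(n,[*d,.085])[0]
        if not tr: print(n,"no traces");break
        t=min(tr,key=lambda t:np.hypot(*(np.array(t["centre"])-e)))
        if np.hypot(*(np.array(t["centre"])-e))>9: print(n,k,"not found");continue
        r=[(round(c,3),z,np.round((x-d)*1e3,1).tolist()) for z in(.044,) for x,c in[fit({n:t["pixels"]},rev(VASE,z),d)]]
        print(n,k,r)
    for t in trace(n,"latch")[:1]: 
        ys,xs=np.nonzero(t["pixels"]);print("latch",np.round(t["centre"]),round(t["p"],2),xs.min(),xs.max(),ys.min(),ys.max())
tray()
g=[cv2.resize(get_image(n)[r:r+120,c:c+170],None,fx=4,fy=4,interpolation=2)[:400] if 0 else cv2.resize(get_image(n)[r:r+75,c:c+130],None,fx=6,fy=4*0+4,interpolation=2) if 0 else get_image(n)[r:r+100,c:c+130] for n,r,c in(("top",145,232),("side",135,260))]
cv2.imwrite("pics/fin.png",cv2.resize(np.vstack(g),None,fx=3,fy=3,interpolation=2))
say("")
```

```text
top 1 [(np.float64(0.047), 0.044, [1.1, 1.0])]
top 2 [(np.float64(0.153), 0.044, [2.4, 2.1])]
top 3 [(np.float64(0.068), 0.044, [1.2, 0.8])]
top 4 [(np.float64(0.056), 0.044, [0.8, 1.6])]
latch [346. 197.] 0.71 339 351 175 213
side 1 [(np.float64(0.365), 0.044, [-0.1, 1.7])]
side 2 [(np.float64(0.071), 0.044, [-1.0, -1.4])]
side 3 [(np.float64(0.247), 0.044, [-1.4, -0.5])]
side 4 [(np.float64(0.065), 0.044, [-0.2, 0.1])]
latch [335. 217.] 0.77 314 352 205 223
tray [[0.493, 0.368, 0.129], [0.49, 0.363, 0.148]]
 t 88.5 tcp [ 0.3   -0.35   0.265] F [ 0.3 -0.2 -0.3] gap 0.0502
```

View pics/fin.png

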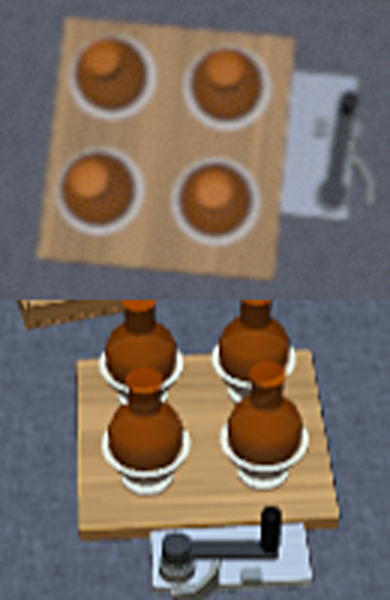

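The final views show four vases centred in their dishes, and the handle along board +x at about 1.49 rad, down in the notch. The tray is level with both tumblers in it. I'm handing in.

```bash
python3 -c "
from bench import *
job_done();print(get_state()['time_s'])"
```

```text
the job is handed in; nothing more can be done
the job is handed in; nothing more can be done
```

The job is handed in at about 89 s of the 210 s limit, and everything looked in place in the last pictures; `job_done()` gives no verdict.

- **Lock:** I swung the handle over the cam before moving anything else. It finished at about 1.49 rad along the board's +x and looked down in the notch. The lift itself I could only judge from the pictures.
- **Tumblers:** There were two, in dish1 and dish2. Both stood upright in the level returns tray after I placed them, and the tray had not moved when I measured it at the end.
- **Vases:** There were four, and all stand upright in dishes 1 to 4. One had been knocked about 4 cm aside during the run, so I found it again before picking it up. Each made contact at the expected seating height (foot about 16 mm below the rim). The final fits put every vase within about 3.2 mm of its dish centre.
- **Other wares:** I saw no other ware moved.

**Problems and disagreements:**
- The first sweep at the lock missed the knob. The fingertips were really about 35 mm higher than the reported tool height. I measured that by touching the table and corrected for it afterwards.
- The two cameras disagree with each other by about 2–5 mm, so I used the average. The 3.2 mm figure above is therefore partly camera bias.
- The final side-camera fits for dishes 1 and 3 were poor, because the front vases hide them. The top camera showed both centred.

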